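# Roll the sample jar up to the reader and start it

## Robot

A 6-joint arm with a two-finger parallel gripper is mounted at the origin on the work surface. World frame = base frame: x ahead of the robot, y to its left, z up, the work surface at z = 0. Lengths are in m, angles in rad, forces in N, time in s.
With the tool pointing down it reaches from about 0.35 to 0.975 m from the base axis. Payload 4.9 kg.
Tool frame: the origin (TCP) lies between the finger pads; the fingertips stand 19 mm ahead of it and the grasp point (between the pads) is the TCP; z points along the fingers, y is the direction in which the jaws open and shut (so a half turn about z gives the same grasp; the last joint's range is limited). The gripper opens to 85 mm and grips with 20 to 120 N. Pads are 22 mm wide; open, the fingers measure 114 mm over their backs; the gripper's body (76 mm by 85 mm) begins 54 mm behind the grasp point. The pads swing forward as they close: fully open they stand 13 mm farther back than shut.
Start: joints at [-1.421, 0.053, 1.613, -0, 1.476, -0.119], TCP at [0.166, -0.603, 0.218] pointing down, gripper open.
Joint ranges: [-3.01, 3.01], [-1.01, 2.22], [0.06, 2.58], [-1.02, 4.17], [0.09, 2.62], [-3.14, 3.14]. Speed limits (rad/s): [2.57, 2.57, 3.14, 3.14, 3.14, 3.14].

## Interface

Orientations are given as a unit quaternion [w, x, y, z].
In Python, from plant import state, grab_frame, calibration, job_done gives the robot as it stands. The module is installed in compiled form; this text tells all that it offers.
- The arm moves only by the tool servo_tool, never from a script. Its argument "deltas" is a list that holds one entry, the list of rows, each a list of 5 numbers: the finger opening in mm, from 0 to 85.4, then the shift along the world's x, y, z in mm, then the turn about the world's z in units of 6 degrees (1.0 is 6 degrees). A call has 1 to 5 rows; each row is the pose to reach, as a shift and turn from the pose commanded when the call began; what a row does not reach only later rows make up. A row lasts 1/8 s, in which the tool goes at most 62.5 mm and 10.7 degrees, less where a joint would pass 70% of its speed; a pose out of reach is approached as far as the arm can. A call with a gripper value outside its range is refused whole. The fingers move at their own pace and stop on an object; the grip force is fixed at half the most. Time passes only in rows, so rows that repeat a pose let the fingers close. It gives the time, the measured TCP pose, the force and the opening at its end, in the units of the state.
- state(): the state, without advancing time (a new reading comes with each control period).
- grab_frame(name): name is "side" or "top"; returns the picture (420x560x3 uint8, red, green, blue); there is no depth.
- calibration(name): a dict with "intrinsics" (3x3 intrinsics, pixels), "k1" (the pictures are not rectified: a ray, as slopes to the right and down, at radius r is drawn at 1 + k1 r^2 times it, then the intrinsics apply), "world_from_camera" (4x4, takes a point from camera to world coordinates). Camera axes: x right, y down, z forward; pixel columns grow to the right and rows downward; lengths in m; the calibration is good to about 2 mm. A picture is of the moment at which its call begins. calibration takes no time and is no camera call.
- job_done(): hands the job in, once; it reports no verdict.
The state is a dict: "time": time; "joint_pos": joint angles; "joint_vel": joint speeds; "joint_efforts": joint torques, N m; "tool_pos": TCP position; "tool_rot": TCP orientation; "contact_force": force on the tool from outside, world axes, zero at the start; "ft_torque": the same for the moment, N m; "gripper_width": opening from 0.0 (shut) to 1.0 (fully open).
Only numpy, scipy, OpenCV 4.12 (cv2) and the standard library are available. Lean on these libraries where they do the work, as an engineer would, in place of code of your own. Each camera call takes 0.05 s, during which the arm holds its last target.

## Task

With the fingertips, gently nudge the yellow-capped amber jar that lies in the sloped gutter up the slope and over its crest, so that it settles in the green dip against the rubber stop of the white reader and does not roll back. Only once it is resting there, press the green start button fully down and let it come up again. Only push the jar, never pinch or lift it, jam it hard against the stop or bat it along fast, and leave the other things on the bench where they stand.

Things in the scene. Friction and masses are not known exactly. Their poses are not given: they have to be found in the camera images.
- jar: amber sample jar with yellow screw cap, a smooth cylinder 56 mm in diameter and 70 mm long, 100 to 200 g, lying across the gutter. Origin at the jar's centre; its y axis is the cylinder's axis; x and z turn as it rolls. It starts against the tabs at the low end, at x = -0.114, y = 0, z = 0.056 in the gutter's frame
- gutter: fixed jar reader: a straight grey gutter leading uphill to a white reader box. Origin on the bench under the gutter; x points level along it, uphill, y across it, z up. In its frame the aluminium floor rises at 7 degrees from z = 0.024 at x = -0.140 (low end) to the crest, z = 0.047 at x = 0.050. Inside width 76 mm, side walls 4 mm thick, 14 mm above the floor
- low_end (a point): middle of the floor's edge at the gutter's low end. Here two dark tabs, one at each wall, 14 mm wide with a 48 mm gap between, 14 mm high and 5 mm thick, keep the jar in; otherwise this end is open, with nothing in front of it for 30 mm. Left on the slope, the jar rolls back down to the tabs; past the crest it rolls by itself to the stop
- stop (a point): foot of the upright black rubber stop (45 mm high, 76 mm wide), on its face towards the jar (x = 0.115, z = 0.039 in the gutter's frame). From the crest the green floor dips to it at 7 degrees. Behind it stands the white reader box (x = 0.121 to 0.165, 100 mm wide, 88 mm high)
- slope (a point): point on the middle of the rising floor (x = -0.045, z = 0.036 in the gutter's frame); its x axis points up along the slope, y across, z square to the floor. The jar's centre is 28 mm above the floor as it rolls
- seat (a point): where the jar's centre is when it rests in the dip against the stop (x = 0.087, y = 0, z = 0.071 in the gutter's frame)
- start (a joint): travel of the green start button in m: 0 is up, 0.006 fully down; a spring pushes it back up, fully down takes 5 N
- start_top (a point): centre of the top face of the green start button (36 mm in diameter, about 22 mm above the bench, pressed straight down) in a round grey housing 52 mm in diameter and 12 mm high
- spare_jar: bystander: like jar, blue cap, upright, 70 mm high; origin at the centre of its underside
- bottle: bystander: white bottle with red cap, 54 mm in diameter, 120 mm high; origin at the centre of its underside
- pot: bystander: white open plastic pot, 70 mm across the rim, 65 mm high; origin at the centre of its underside
- rack: bystander: orange tube rack, 85 x 140 mm (x, y), 57 mm high over its tubes; origin at the centre of its underside
Things that resemble listed ones, but are neither listed nor needed, are in the scene too. What is shaped like the part that bears start but blue or purple is not meant.

How it is judged:
On the way, in this order (a step that is already met when the one before it is completed fails the run):
1. the jar rests in the dip against the stop (x of jar in the frame of gutter between 0.079 and 0.095 m and y of jar in the frame of gutter between -0.012 and 0.012 m and z of jar in the frame of gutter between 0.064 and 0.078 m and angle between the y axis of jar and the y axis of gutter, either way round below 0.15 rad and linear speed of jar below 0.03 m/s), for 0.3 s.
2. the start button is pressed down (value of joint start above 0.0045 m), for 0.05 s.
At the end, for the whole second after the job is handed in: The jar rests in the dip, its centre within 8 mm of the seat along the gutter, 12 mm across it and 7 mm in height, its axis within 0.15 rad of square to the gutter, still (under 0.03 m/s); the start button is up again (under 1.5 mm); the four bystanders are within 20 mm of where they stood (all of step 1 and angular speed of jar below 1 rad/s and value of joint start below 0.0015 m and distance of each of spare_jar, bottle, pot, rack from where it was at the start of the episode below 0.02 m); the robot touches nothing.
It fails at once if the jar is lifted more than 10 mm off the slope (z of jar in the frame of slope above 0.038 m).
It fails at once if the jar is batted along faster than 0.6 m/s (linear speed of jar above 0.6 m/s).
It fails at once if the jar is pinched, or jammed against the stop, with more than 30 N (contact force between the fingers and jar above 30 N).
It fails at once if the start button is pressed before the jar has reached its seat (value of joint start above 0.003 m and x of jar in the frame of gutter below 0.07 m).
It fails at once if a bystander is moved by more than 20 mm or tipped (distance of any of spare_jar, bottle, pot, rack from where it was at the start of the episode above 0.02 m or angle between any of spare_jar, bottle, pot, rack's own z axis and vertical above 0.3 rad).
It also fails if it takes over 45 s, if anything falls off the work surface, if the arm or the gripper's body presses on something with over 40 N, if the wrist force passes 120 N, or if a joint passes its speed limit or range.

## Working session

There is one attempt and no reset: what is moved stays moved. The work goes in short steps, Python scripts to look and compute and a tool call to move; the robot and the scene stay as the last step left them, time stands still between calls to the robot, and variables do not carry over. Pictures are saved under pics/ and viewed, and the job is handed in when it is done.

Besides the shell and the picture viewer there is one more tool, called as name([rows], argument=value, ...), one row to a line, values as JSON. servo_tool: Moves the arm, as the interface text tells. Its arguments: {"type":"object","properties":{"deltas":{"type":"array","items":{"type":"array","items":{"type":"array","items":{"type":"number"}}}}},"required":["deltas"]}

```bash
mkdir -p pics; python3 - <<'E'
from plant import *
import cv2
for n in ("side","top"):
    f=grab_frame(n); cv2.imwrite(f"pics/{n}0.png",cv2.resize(f[:,:,::-1],(784,588)))
    cv2.imwrite(f"pics/{n}0_raw.png",f[:,:,::-1])
    c=calibration(n); print(n,c)
print(state())
E
```

```text
side {'intrinsics': array([[479.58908017,   0.        , 276.37094011],
       [  0.        , 479.58908017, 214.47158092],
       [  0.        ,   0.        ,   1.        ]]), 'k1': -0.13140698482645893, 'world_from_camera': array([[-0.73762016, -0.35118991,  0.57669935, -0.24598015],
       [-0.67497328,  0.360616  , -0.64371358,  0.87493736],
       [ 0.0180987 , -0.86407277, -0.50304144,  0.77120436],
       [ 0.        ,  0.        ,  0.        ,  1.        ]])}
top {'intrinsics': array([[498.91402237,   0.        , 282.31766854],
       [  0.        , 498.91402237, 205.76145478],
       [  0.        ,   0.        ,   1.        ]]), 'k1': 0.03397695453159171, 'world_from_camera': array([[-0.02128089, -0.99531834,  0.09427899,  0.45406581],
       [-0.99968563,  0.02243467,  0.01119479, -0.03007085],
       [-0.0132575 , -0.09401111, -0.99548287,  1.30715736],
       [ 0.        ,  0.        ,  0.        ,  1.        ]])}
{'time': 0.1, 'joint_pos': array([-1.42096983e+00,  5.33223773e-02,  1.61418168e+00,  1.96281864e-05,
        1.47597657e+00, -1.19010545e-01]), 'joint_vel': array([-0.00031212, -0.0016523 , -0.00472926, -0.00239667, -0.00144584,
       -0.00059408]), 'joint_efforts': array([-6.65273292e-04, -3.94902778e+01, -3.71362495e+01, -1.26393998e-04,
        3.89614303e-03, -7.84094624e-06]), 'tool_pos': array([ 0.16591713, -0.60196087,  0.21695149]), 'tool_rot': array([-9.44026232e-04,  9.90979109e-01,  1.34013112e-01, -4.77639972e-06]), 'contact_force': array([-0.13170302,  0.23002048,  0.3968535 ]), 'ft_torque': array([-0.00134377,  0.03051378,  0.02434356]), 'gripper_width': 0.9963217274186181}
```

View pics/side0.png

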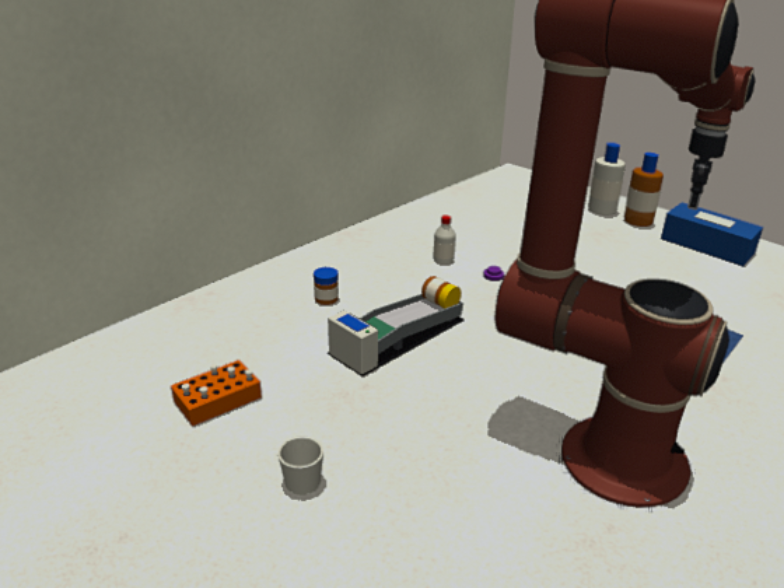

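View pics/top0.png

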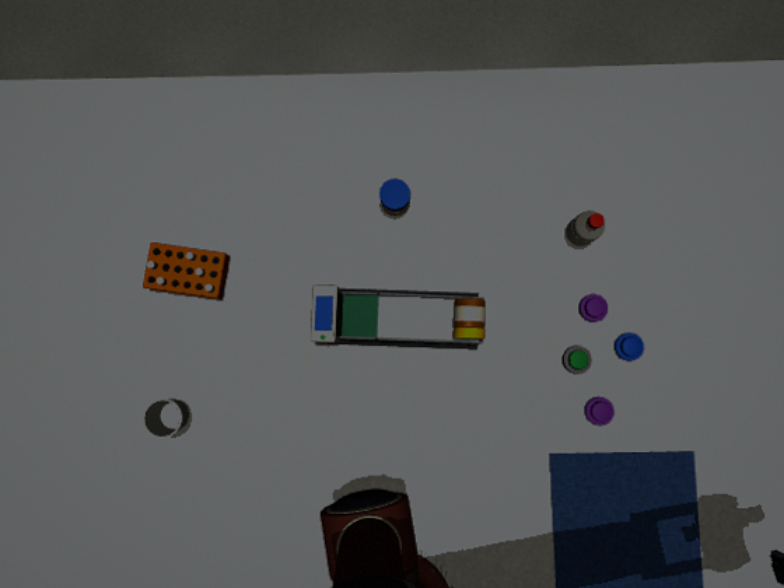

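The top view shows the gutter running from its low end on the right to the reader on the left, so uphill is about world +y.

Candidates, in resized top-view pixels:
- **Jar:** amber with a yellow cap at (469,319). The spare jar with the blue cap at (395,195) is upright, so not meant. An amber bottle with a blue cap appears in the side view at (645,195).
- **Button:** green in a grey housing at (578,360). The purple ones at (593,307) and (600,410), the blue one at (629,347) and the small green dot on the reader at (322,337) are not meant.

Next I check both in a close crop and measure.

```bash
cat > h.py <<'E'
import numpy as np, cv2
from plant import *
def ray(n,u,v):
    c=calibration(n);K=c["intrinsics"];k1=c["k1"];T=c["world_from_camera"]
    p=cv2.undistortPoints(np.array([[[u,v]]],float),K,np.array([k1,0,0,0.])) [0,0]
    d=T[:3,:3]@np.array([p[0],p[1],1]);return T[:3,3],d
def at(n,u,v,z):
    o,d=ray(n,u,v);return o+d*(z-o[2])/d[2]
def proj(n,P):
    c=calibration(n);T=np.linalg.inv(c["world_from_camera"])
    r,_=cv2.Rodrigues(T[:3,:3]);q,_=cv2.projectPoints(np.array(P,float).reshape(-1,1,3),r,T[:3,3],c["intrinsics"],np.array([c["k1"],0,0,0.]));return q[:,0]
def blob(n,f,lo,hi,box=None):
    hsv=cv2.cvtColor(f,cv2.COLOR_RGB2HSV);m=cv2.inRange(hsv,np.array(lo),np.array(hi))
    if box: k=np.zeros_like(m);k[box[1]:box[3],box[0]:box[2]]=1;m=m*k
    nn,l,s,c=cv2.connectedComponentsWithStats(m)
    return [(s[i].tolist(),c[i].round(2).tolist()) for i in range(1,nn) if s[i][4]>25]
E
python3 - <<'E'
from h import *
f=cv2.imread("pics/top0_raw.png");
a=cv2.resize(f[195:260,215:355],None,fx=5.6,fy=5.6,interpolation=cv2.INTER_CUBIC);b=cv2.resize(f[195:310,390:470],None,fx=5,fy=5,interpolation=cv2.INTER_CUBIC)
cv2.imwrite("pics/cropA.png",a);cv2.imwrite("pics/cropB.png",b)
r=f[:,:,::-1].copy()
print("green",blob("top",r,(45,80,30),(85,255,255)))
print("yellow",blob("top",r,(24,150,80),(35,255,255)))
E
```

```text
green [([244, 210, 27, 31, 741], [256.75, 225.16]), ([407, 250, 13, 14, 153], [413.04, 256.48])]
yellow [([329, 234, 15, 7, 99], [335.61, 237.03])]
```

View pics/cropA.png

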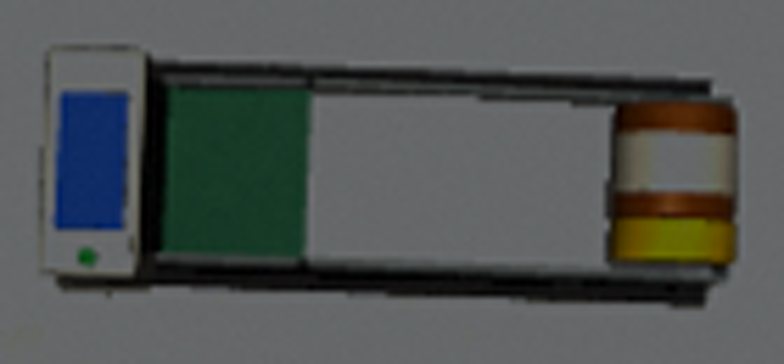

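View pics/cropB.png

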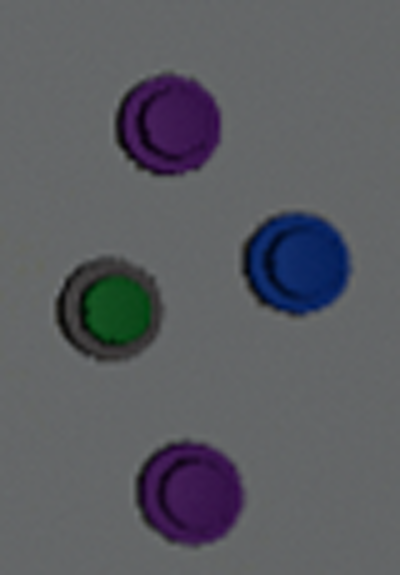

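Crop A shows the yellow-capped jar at the right end and the white reader with the green dip on the left. Crop B shows the only green button in a grey housing. Next I fit the gutter pose to its corners.

```bash
python3 - <<'E'
from h import *
from scipy.optimize import least_squares
s=5.6
px=np.array([(311,87),(306,258),(48,47),(42,270),(148,50),(138,273)],float)
px=(px+.5)/s-.5+np.array([215,195])
# x_g up-image-left; y_g: image down
G=np.array([(.05,-.038,.047),(.05,.038,.047),(.165,-.05,.088),(.165,.05,.088),(.121,-.05,.088),(.121,.05,.088)])
def W(p,G):
    c,s=np.cos(p[2]),np.sin(p[2]);return np.c_[p[0]+c*G[:,0]-s*G[:,1],p[1]+s*G[:,0]+c*G[:,1],G[:,2]]
r=least_squares(lambda p:(proj("top",W(p,G))-px).ravel(),[.45,0,1.57])
print(r.x,np.rad2deg(r.x[2]),r.fun.reshape(-1,2).round(2))
p=r.x
pts=np.array([(-.114,0,.056),(.087,0,.071),(-.14,0,.024),(-.114,0,.084),(-.114,.035,.056),(-.114,-.035,.056)])
print(W(p,pts).round(4)); 
q=proj("top",W(p,pts));print("jar top px",q.round(1), "in crop",((q-[215,195])*s).round(0)[3])
print("side",proj("side",W(p,np.r_[pts,G])).round(1))
print("button",at("top",413.04,256.48,.022)); 
b=at("top",413.04,256.48,.022); print("button side px",proj("side",b)*1.4)
for n,u,v,z in(("sparejar",395,195,.07),("bottlecap",596,221,.12),("pot",168,417,.03),("rack",187,270,.04)): print(n,at("top",u/1.4,v/1.4,z).round(3))
np.save("gut.npy",p)
f=cv2.imread("pics/side0_raw.png")
for a in proj("side",W(p,np.r_[pts,G])): cv2.circle(f,tuple(int(round(t)) for t in a),1,(255,0,255),-1)
cv2.imwrite("pics/s1.png",cv2.resize(f[180:280,220:380],None,fx=5,fy=5,interpolation=cv2.INTER_NEAREST))
E
```

```text
[ 0.52210715 -0.03330602  1.5183571 ] 86.99545359097797 [[ 0.25  0.12]
 [ 0.13 -0.39]
 [ 0.03 -0.41]
 [-0.65  0.53]
 [ 0.04 -0.42]
 [ 0.22  0.54]]
[[ 0.5161 -0.1471  0.056 ]
 [ 0.5267  0.0536  0.071 ]
 [ 0.5148 -0.1731  0.024 ]
 [ 0.5161 -0.1471  0.084 ]
 [ 0.4812 -0.1453  0.056 ]
 [ 0.5511 -0.149   0.056 ]]
jar top px [[335.1 227. ]
 [254.6 224.2]
 [344.1 228. ]
 [336.2 226.4]
 [334.9 241. ]
 [335.4 213.1]] in crop [679. 176.]
side [[314.1 208.5]
 [266.2 228. ]
 [319.1 214.6]
 [314.6 200.4]
 [322.9 212.7]
 [305.6 204.4]
 [266.4 225.4]
 [285.1 235.8]
 [232.7 225.9]
 [257.7 240.7]
 [244.9 220.2]
 [269.9 234.5]]
button [ 0.43852555 -0.34581033  0.022     ]
button side px [[517.95150573 286.00117339]]
sparejar [ 0.74  -0.019  0.07 ]
bottlecap [ 0.674 -0.363  0.12 ]
pot [0.351 0.399 0.03 ]
rack [0.616 0.364 0.04 ]
```

View pics/s1.png

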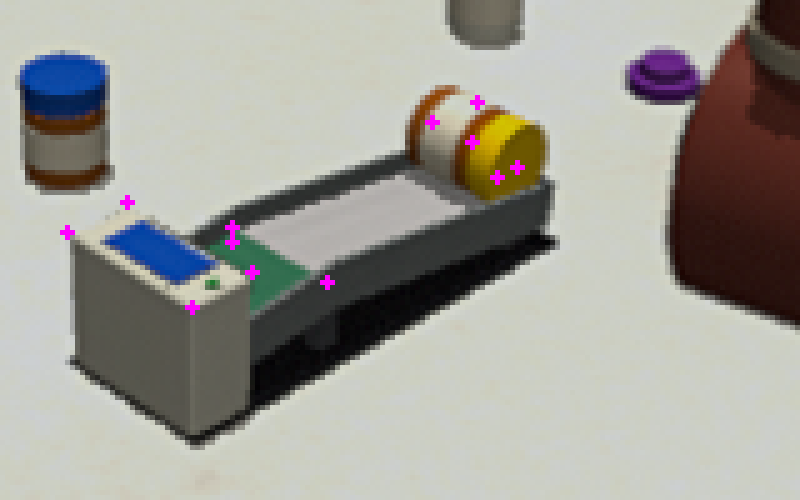

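The fit agrees with both views to about 1 px. At the gutter's low end the jar centre is at (0.516, -0.147), and the button is at (0.4385, -0.346). My plan is to shut the fingers, turn the jaws across the gutter (+71.6°), and push with the tips above the tabs.

servo_tool([
  [[0,35,36,0,1.19],[0,69,72,0,2.39],[0,104,108,0,3.58],[0,139,144,0,4.77],[0,173,180,0,5.96]],
])

```text
time: 0.72
tool_pos: [0.3398, -0.421, 0.2176]
tool_rot: [-0.0, 0.901, 0.434, 0.0]
contact_force: [0.7, -0.6, 0.3]
gripper_width: 0.002
```

servo_tool([
  [[0,35,36,0,1.19],[0,69,72,0,2.39],[0,104,108,0,3.58],[0,139,144,0,4.77],[0,173,180,0,5.96]],
])

```text
time: 1.35
tool_pos: [0.5127, -0.241, 0.2176]
tool_rot: [-0.0, 0.724, 0.689, -0.0]
contact_force: [-0.1, 1.2, -1.0]
gripper_width: -0.001
```

servo_tool([
  [[0,0,0,-40,0],[0,0,0,-80,0],[0,0,0,-120,0],[0,0,0,-120,0]],
])

```text
time: 1.85
tool_pos: [0.509, -0.2406, 0.0936]
tool_rot: [-0.004, 0.726, 0.688, -0.001]
contact_force: [1.1, -0.1, -0.7]
gripper_width: -0.001
```

```bash
python3 - <<'E'
from h import *
s=state();print(s)
from scipy.spatial.transform import Rotation as R
q=s["tool_rot"];print(R.from_quat(np.r_[q[1:],q[0]]).as_matrix().round(3))
p=np.load("gut.npy");d=s["tool_pos"][:2]-p[:2];c,sn=np.cos(p[2]),np.sin(p[2]);print("gutter frame",c*d[0]+sn*d[1],-sn*d[0]+c*d[1])
for n,b in(("top",(200,170,440,290)),("side",(200,150,400,290))):
    f=grab_frame(n)[b[1]:b[3],b[0]:b[2],::-1];cv2.imwrite(f"pics/{n}1.png",cv2.resize(f,None,fx=3.3,fy=3.3,interpolation=cv2.INTER_CUBIC))
E
```

```text
{'time': 1.85, 'joint_pos': array([-5.73677253e-01,  2.23619812e-02,  1.85987371e+00, -3.15465233e-05,
        1.26854625e+00, -5.20024339e-01]), 'joint_vel': array([-0.00042255, -0.04528258, -0.07429402,  0.00061017,  0.01203704,
       -0.00041937]), 'joint_efforts': array([-2.25137849e-02, -3.45456433e+01, -3.39365923e+01, -2.89159463e-03,
       -1.52520309e-01, -1.02248130e-07]), 'tool_pos': array([ 0.50900223, -0.24056918,  0.09361845]), 'tool_rot': array([-0.00446097,  0.72580831,  0.68788166, -0.00110028]), 'contact_force': array([ 1.12185217, -0.10422978, -0.6501858 ]), 'ft_torque': array([0.00413848, 0.06452475, 0.00744077]), 'gripper_width': -0.0006869617892979433}
[[ 0.054  0.999 -0.008]
 [ 0.999 -0.054  0.005]
 [ 0.005 -0.008 -1.   ]]
gutter frame -0.20766514360135843 0.0022231682004698935
```

View pics/top1.png

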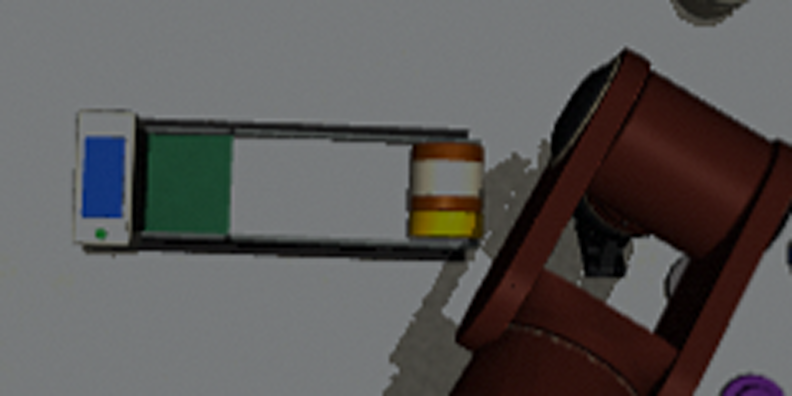

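View pics/side1.png

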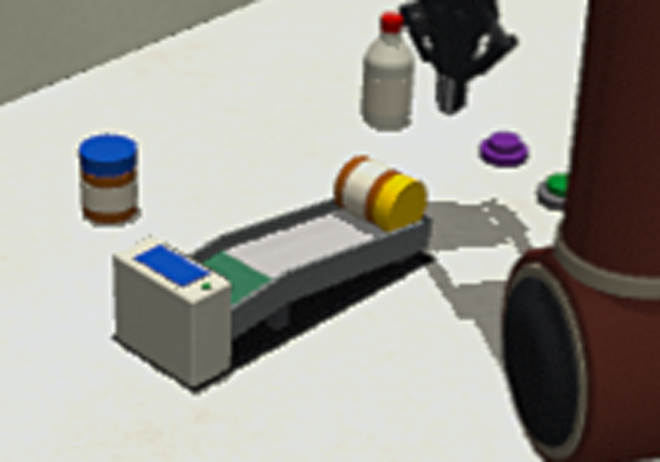

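The pictures show the jar still at the tabs, with the shut fingers clear behind its low end. I'll lower to pushing height.

servo_tool([
  [[0,-1,0,-15,0],[0,-2,0,-30,0],[0,-2,0,-30,0],[0,-2,0,-30,0]],
])

```text
time: 2.45
tool_pos: [0.51, -0.2426, 0.0682]
tool_rot: [0.0, 0.726, 0.688, 0.0]
contact_force: [-0.7, -0.2, -0.1]
gripper_width: -0.004
```

servo_tool([
  [[0,0.5,12,-0.5,0],[0,1,24,-1,0],[0,2,36,-1,0],[0,2,42,-1,0],[0,2,42,-1,0]],
])

```text
time: 3.08
tool_pos: [0.512, -0.1999, 0.0671]
tool_rot: [0.0, 0.726, 0.688, -0.0]
contact_force: [0.6, -0.3, 0.3]
gripper_width: 0.002
```

servo_tool([
  [[0,0.4,6,0.3,0],[0,0.7,12,0.7,0],[0,1,18,1.5,0],[0,1.3,24,2.2,0],[0,1.6,30,3,0]],
])

```text
time: 3.7
tool_pos: [0.5136, -0.1701, 0.0702]
tool_rot: [0.0, 0.726, 0.688, 0.0]
contact_force: [0.1, -0.9, 0.3]
gripper_width: 0.002
```

```bash
cat > look.py <<'E'
import sys
from h import *
s=state();print(s["time"],s["tool_pos"],s["contact_force"])
p=np.load("gut.npy");d=s["tool_pos"][:2]-p[:2];c,sn=np.cos(p[2]),np.sin(p[2]);print("gutter frame",c*d[0]+sn*d[1],-sn*d[0]+c*d[1])
out=[]
for n,b in(("top",(200,170,440,290)),("side",(200,150,440,290))):
    g=grab_frame(n);f=g[b[1]:b[3],b[0]:b[2],::-1];out.append(cv2.resize(f,None,fx=2.3,fy=2.1,interpolation=cv2.INTER_CUBIC))
    print(n,"yellow",blob(n,g,(22,150,60),(36,255,255)))
cv2.imwrite(f"pics/{sys.argv[1]}.png",np.vstack(out))
E
python3 look.py l2
```

```text
3.7 [ 0.51360343 -0.17013049  0.07016464] [ 0.07167315 -0.85629554  0.29136016]
gutter frame -0.1370821081011726 0.0013203443129141366
top yellow [([333, 234, 10, 8, 48], [337.02, 237.77])]
side yellow [([313, 203, 16, 17, 196], [320.65, 211.36])]
```

View pics/l2.png

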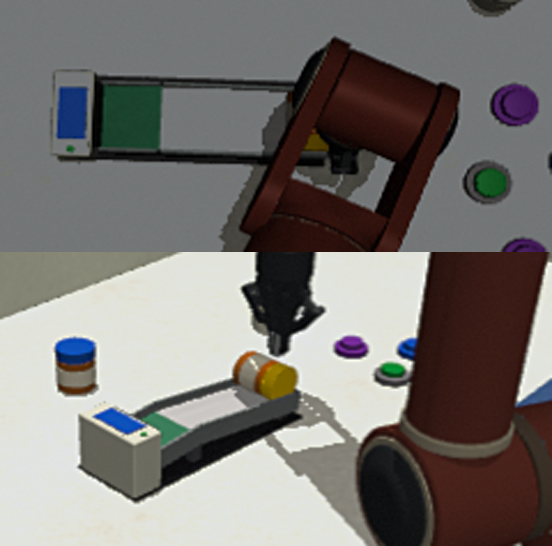

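The top row shows the arm hiding the jar. In the side view the fingertips have just reached the jar's rear. I'll push on slowly along the slope.

servo_tool([
  [[0,0.1,3,-2,0],[0,0.4,10,-1.5,0],[0,0.8,17,-1,0],[0,1.2,24,0,0],[0,1.5,30,0.7,0]],
])

```text
time: 4.42
tool_pos: [0.5153, -0.1403, 0.0717]
tool_rot: [0.0, 0.726, 0.688, -0.0]
contact_force: [-2.6, -0.0, 4.8]
gripper_width: 0.001
```

```bash
python3 look.py l3
```

```text
4.425 [ 0.51527531 -0.14025504  0.07171269] [-2.57291163 -0.03735799  4.8217097 ]
gutter frame -0.10716009726174934 0.0012166907104175966
top yellow [([322, 234, 8, 7, 35], [325.03, 237.91])]
side yellow [([310, 204, 16, 17, 200], [317.88, 212.38])]
```

View pics/l3.png

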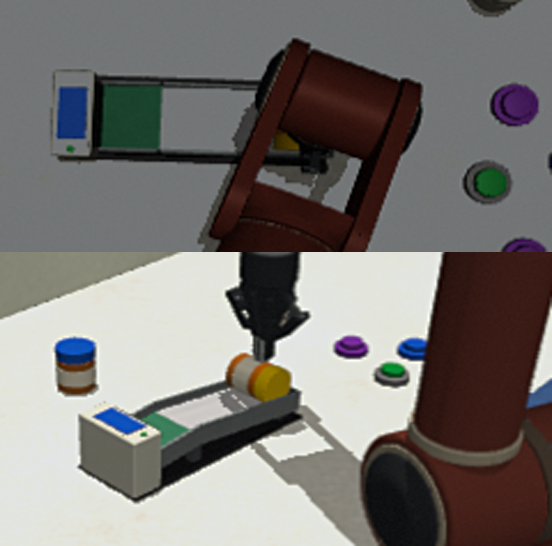

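The force, 4.8 N upward with nothing along y, is not what a clean push would give. I check the jar's position and where the tips are before going on.

```bash
python3 - <<'E'
from h import *
g0=cv2.imread("pics/side0_raw.png")[:,:,::-1].copy()
print("initial side yellow",blob("side",g0,(22,150,60),(36,255,255)))
s=state();print(s["contact_force"],s["ft_torque"])
t=s["tool_pos"]
g=grab_frame("side")[:,:,::-1].copy()
G=cv2.resize(g[170:240,270:360],None,fx=8,fy=8,interpolation=cv2.INTER_CUBIC)
for P,col in((t,(255,0,255)),(t-[0,0,.019],(0,0,255))):
    q=proj("side",P)[0]; print(q); cv2.drawMarker(G,tuple(int(v) for v in ((q-[270,170])*8+4)),col,cv2.MARKER_CROSS,12,2)
cv2.imwrite("pics/s3.png",G)
g=grab_frame("top")[:,:,::-1].copy()
G=cv2.resize(g[200:260,290:370],None,fx=8,fy=8,interpolation=cv2.INTER_CUBIC)*2
cv2.imwrite("pics/t3.png",G)
E
```

```text
initial side yellow [([313, 203, 16, 17, 199], [320.56, 211.14])]
[-3.01341721 -0.24366223  5.52625417] [0.02305645 0.46587082 0.01336195]
[313.15333249 204.87897076]
[312.80027833 210.35313611]
```

View pics/s3.png

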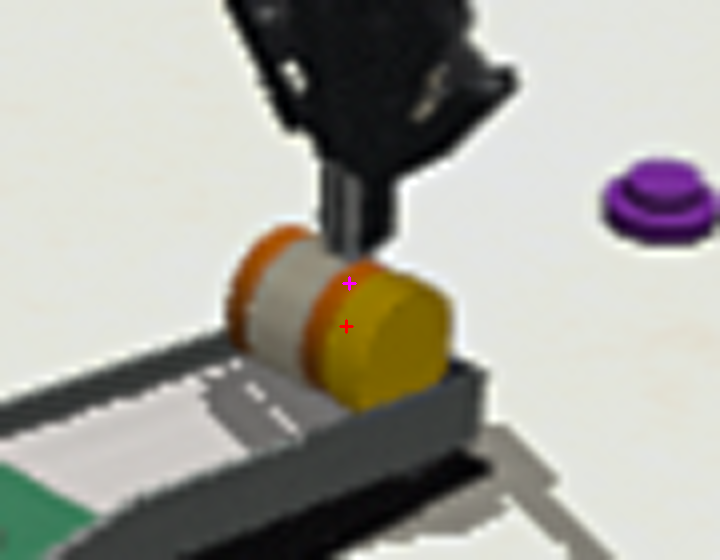

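View pics/t3.png

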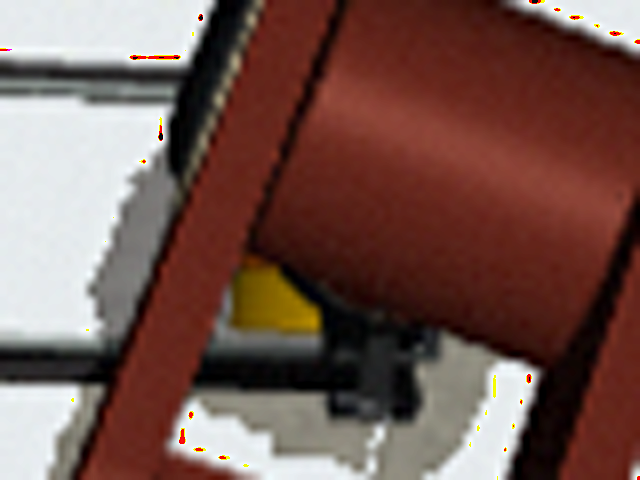

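```bash
python3 - <<'E'
from h import *
for z in (.0936,.0746,.11,.13): print(z,proj("side",[.509,-.2406,z])*1.0, (proj("side",[.509,-.2406,z])-[200,150])*3.3)
print(at("top",(430+0)/1,0,0) is None)
E
python3 - <<'E'
import cv2
f=cv2.imread("pics/side1.png");cv2.imwrite("pics/side1c.png",cv2.resize(f[0:260,330:660],None,fx=2.2,fy=2.2))
E
```

```text
0.0936 [[335.22014204 188.24235581]] [[446.22646873 126.19977417]]
0.0746 [[334.74716053 193.62829215]] [[444.66562976 143.97336411]]
0.11 [[335.6315162 183.5401633]] [[447.58400345 110.6825389 ]]
0.13 [[336.13708073 177.73833314]] [[449.25236641  91.53649937]]
False
```

View pics/side1c.png

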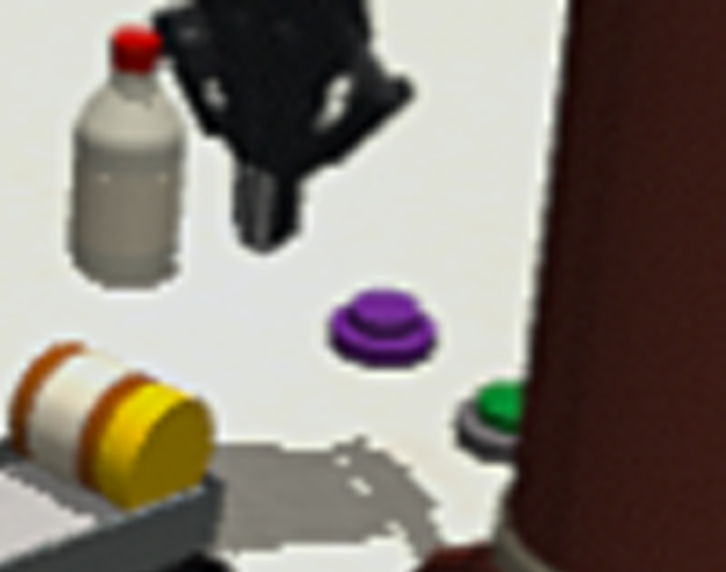

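```bash
python3 - <<'E'
from h import *
t=state()["tool_pos"];print(t)
for z in(.1,.15,.2): print(z,at("top",336,249,z), at("top",381.8,250,z))
from scipy.spatial.transform import Rotation as R
g=grab_frame("side")[:,:,::-1].copy()
for z in (.06,.08,.1,.15,.2,.25,.3):
    q=proj("side",[t[0],t[1],z])[0]; cv2.circle(g,tuple(int(round(v)) for v in q),1,(255,0,255),-1)
for dx in (-.05,.05):
  for z in (.15,.2):
    q=proj("side",[t[0]+dx,t[1],z])[0]; cv2.circle(g,tuple(int(round(v)) for v in q),1,(0,255,0),-1)
G=cv2.resize(g[100:240,240:400],None,fx=5,fy=4.2,interpolation=cv2.INTER_NEAREST)
cv2.imwrite("pics/s4.png",cv2.convertScaleAbs(G,alpha=1.5,beta=20))
E
```

```text
[ 0.51528941 -0.14033242  0.07166991]
0.1 [ 0.46101644 -0.14340229  0.1       ] [ 0.45638072 -0.25296433  0.1       ]
0.15 [ 0.46072855 -0.13870814  0.15      ] [ 0.45628484 -0.24373216  0.15      ]
0.2 [ 0.46044066 -0.134014    0.2       ] [ 0.45618896 -0.2345      0.2       ]
```

View pics/s4.png

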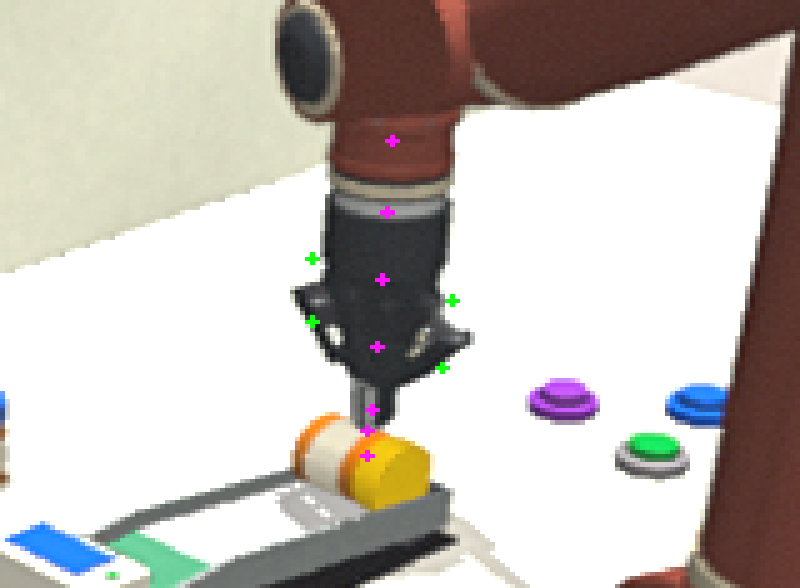

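The side view shows the real fingertip on top of the jar at z ≈ 0.085, while the tool reads 0.0717. The earlier free view agrees: tip 0.107 against a reading of 0.0936. So the real tips sit about 13 mm above the reported TCP rather than 19 mm below it. The top view confirms the lateral position. I'll lift off straight up, go back, and come down lower.

servo_tool([
  [[0,0,0,3,0],[0,0,0,15,0],[0,-1,-20,15,0],[0,-3,-50,15,0],[0,-3,-60,15,0]],
])

```text
time: 5.3
tool_pos: [0.512, -0.2025, 0.0859]
tool_rot: [0.0, 0.727, 0.687, 0.0]
contact_force: [0.4, -0.1, -0.3]
gripper_width: 0.002
```

```bash
python3 look.py l4; python3 - <<'E'
from h import *
t=state()["tool_pos"]
g=grab_frame("side")[:,:,::-1].copy()
for z in (-.019,.0,.013):
    q=proj("side",[t[0],t[1],t[2]+z])[0]; print(z,q)
G=cv2.resize(g[150:240,270:380],None,fx=7,fy=6.6,interpolation=cv2.INTER_CUBIC)
cv2.imwrite("pics/s5.png",cv2.convertScaleAbs(G,alpha=1.5,beta=20))
print([( (proj("side",[t[0],t[1],t[2]+z])[0]-[270,150])*[7,6.6]).round() for z in (-.019,0,.013)])
E
```

```text
5.3 [ 0.51196154 -0.20253239  0.0859498 ] [ 0.44722286 -0.13967568 -0.33490919]
gutter frame -0.16952552812799027 0.001261625040048427
top yellow [([325, 234, 14, 8, 88], [330.59, 236.93])]
side yellow [([313, 203, 16, 17, 196], [320.65, 211.36])]
-0.019 [326.33411962 199.71179466]
0.0 [326.76276699 194.28904748]
0.013 [327.05819002 190.53940017]
[array([394., 328.]), array([397., 292.]), array([399., 268.])]
```

View pics/s5.png

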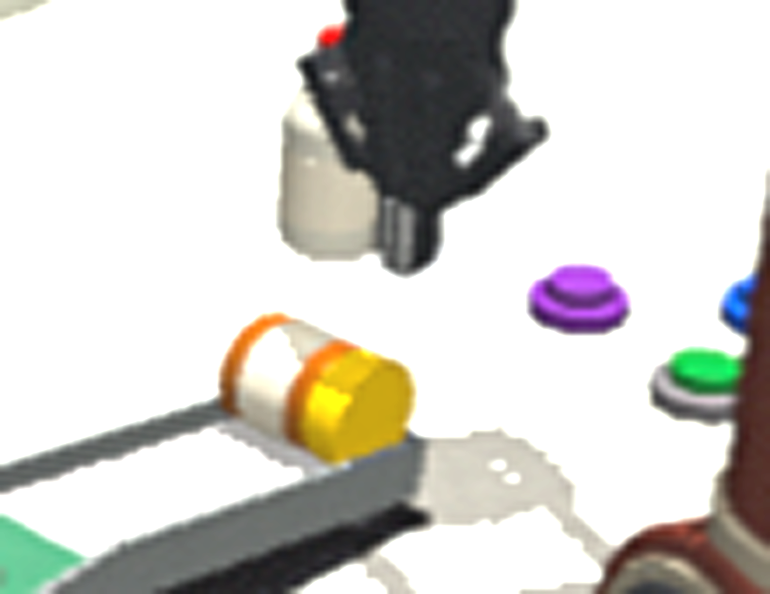

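The tip's bottom edge at row ~270 matches +13 mm (row 268). The jar rolled back to the tabs undisturbed. Now I lower to the right height and push.

servo_tool([
  [[0,-0.5,-5,-20,0],[0,-1,-5,-40,0],[0,-1,-5,-50,0],[0,-1,-5,-50,0]],
])

```text
time: 5.95
tool_pos: [0.5099, -0.2046, 0.0339]
tool_rot: [-0.002, 0.726, 0.688, -0.0]
contact_force: [0.1, -0.0, 0.0]
gripper_width: -0.002
```

servo_tool([
  [[0,0.3,6,0,0],[0,0.6,12,0,0],[0,1,18,0.5,0],[0,1.3,24,1.2,0],[0,1.6,30,2,0]],
])

```text
time: 6.58
tool_pos: [0.5129, -0.1752, 0.0381]
tool_rot: [0.0, 0.726, 0.688, 0.0]
contact_force: [1.4, -0.3, 1.0]
gripper_width: 0.001
```

```bash
python3 look.py l5
```

```text
6.575 [ 0.51286215 -0.17519677  0.03812317] [ 1.37058441 -0.31913455  1.00669464]
gutter frame -0.14218028251593168 0.0017950568442939028
top yellow [([334, 234, 6, 7, 28], [337.04, 237.71])]
side yellow [([311, 204, 15, 17, 202], [318.08, 212.17])]
```

View pics/l5.png

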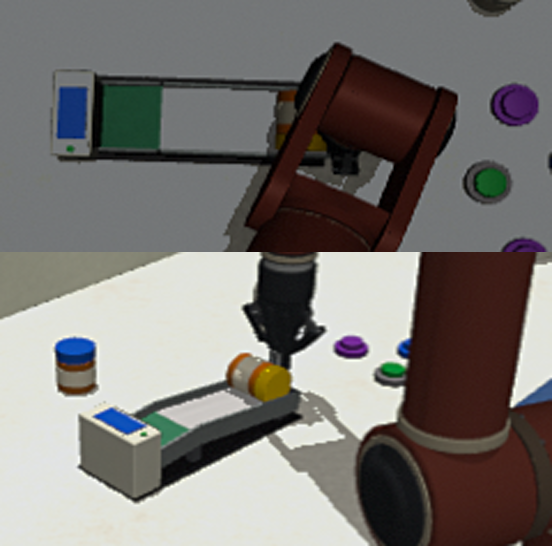

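Now the jar moves with the fingers: jar at about -0.102 with the TCP at -0.142, a gap of 40 mm as expected. I'll go on up the slope at about 64 mm/s.

servo_tool([
  [[0,0.4,8,1,0],[0,0.8,16,2,0],[0,1.2,24,3,0],[0,1.6,32,4,0],[0,2,40,5,0]],
])

```text
time: 7.3
tool_pos: [0.5147, -0.135, 0.0429]
tool_rot: [0.0, 0.726, 0.688, -0.0]
contact_force: [-0.8, 0.1, -0.1]
gripper_width: 0.001
```

```bash
python3 look.py l6
```

```text
7.3 [ 0.51470776 -0.1349513   0.04287994] [-0.79711507  0.08577773 -0.06462968]
gutter frame -0.10189339686815893 0.002061460674893949
top yellow [([315, 234, 8, 7, 44], [318.5, 237.25])]
side yellow [([301, 207, 16, 18, 216], [308.79, 215.37])]
```

View pics/l6.png

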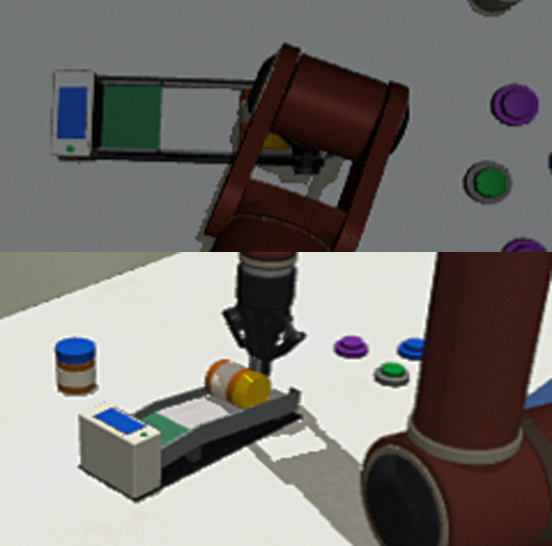

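The jar is rolling squarely up the slope. I continue.

servo_tool([
  [[0,0.6,8,1,0],[0,1.2,16,2,0],[0,1.8,24,3,0],[0,2.4,32,4,0],[0,3,40,5,0]],
])

```text
time: 8.02
tool_pos: [0.5177, -0.0949, 0.0479]
tool_rot: [-0.0, 0.726, 0.688, -0.0]
contact_force: [0.3, -0.9, -0.1]
gripper_width: -0.0
```

servo_tool([
  [[0,0.6,8,1,0],[0,1.2,16,2,0],[0,1.8,24,3,0],[0,2.4,32,4,0],[0,3,40,5,0]],
])

```text
time: 8.65
tool_pos: [0.5207, -0.055, 0.0528]
tool_rot: [-0.0, 0.726, 0.688, -0.0]
contact_force: [-0.6, -0.6, 0.4]
gripper_width: 0.002
```

```bash
python3 look.py l7
```

```text
8.65 [ 0.52069252 -0.05500235  0.05284622] [-0.61133967 -0.62369257  0.41893877]
gutter frame -0.021740648445274274 0.0002754683504807324
top yellow [([276, 234, 15, 6, 48], [281.88, 236.79])]
side yellow [([282, 213, 17, 19, 240], [289.95, 221.94])]
```

View pics/l7.png

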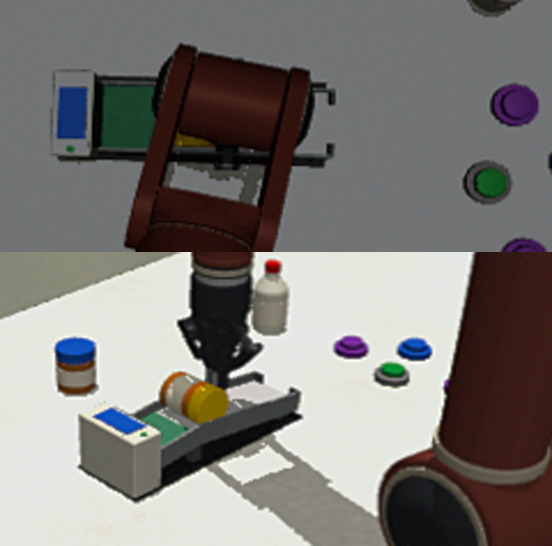

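The jar is near x ≈ 0.018, with 32 mm left to the crest. I go slower near the crest.

servo_tool([
  [[0,0.4,7,0.9,0],[0,0.7,13,1.6,0],[0,1,18,2.2,0],[0,1.3,23,2.8,0],[0,1.5,27,3.3,0]],
])

```text
time: 9.38
tool_pos: [0.5222, -0.0282, 0.0561]
tool_rot: [-0.0, 0.726, 0.688, -0.0]
contact_force: [0.3, -0.6, 0.1]
gripper_width: 0.005
```

servo_tool([
  [[0,0.2,4,0.5,0],[0,0.4,8,0.8,0],[0,0.6,11,1,0],[0,0.6,11,1,0],[0,0.6,11,1,0]],
])

```text
time: 10.0
tool_pos: [0.5228, -0.0176, 0.0571]
tool_rot: [-0.0, 0.726, 0.688, -0.0]
contact_force: [0.1, -0.4, -0.0]
gripper_width: -0.001
```

```bash
python3 look.py l8
```

```text
10.0 [ 0.52275345 -0.01757522  0.0570572 ] [ 0.10111717 -0.38407024 -0.04918194]
gutter frame 0.01574305646721932 0.00017912267675316792
top yellow []
side yellow [([265, 222, 17, 20, 227], [273.48, 230.18])]
```

View pics/l8.png

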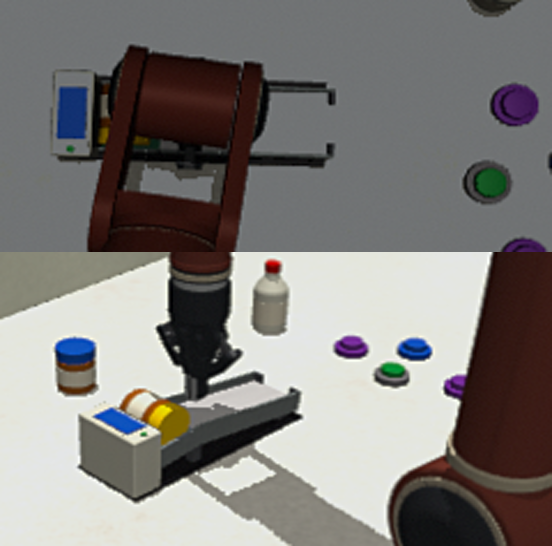

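The side view shows the jar in the green dip against the stop. I raise the tool and check before going to the button.

servo_tool([
  [[0,0,-8,20,0],[0,0,-20,60,0],[0,0,-50,100,0],[0,-10,-100,110,0],[0,-20,-150,110,0]],
])

```text
time: 10.72
tool_pos: [0.5035, -0.1693, 0.1692]
tool_rot: [0.002, 0.726, 0.688, 0.001]
contact_force: [0.1, -0.9, -0.2]
gripper_width: 0.003
```

```bash
python3 look.py l9; python3 - <<'E'
from h import *
from scipy.optimize import least_squares
p=np.load("gut.npy")
g=grab_frame("side");b=blob("side",g,(45,100,40),(85,255,255));print(b)
t=grab_frame("top");b=blob("top",t,(45,80,30),(85,255,255));print(b)
b=blob("top",t,(22,150,60),(36,255,255));print(b)
c,s=np.cos(p[2]),np.sin(p[2])
for y in (.035,): print("cap expected top",proj("top",[p[0]+c*.087-s*.030,p[1]+s*.087+c*.030,.095]))
G=cv2.resize(t[195:260,215:355,::-1],None,fx=5.6,fy=5.6,interpolation=cv2.INTER_CUBIC)
cv2.imwrite("pics/t9.png",cv2.convertScaleAbs(G,alpha=1.6))
E
```

```text
10.725 [ 0.50345704 -0.16926854  0.16924044] [ 0.12257066 -0.90125419 -0.15175349]
gutter frame -0.13675317378089788 0.011497970240454784
top yellow [([243, 231, 22, 8, 160], [253.79, 234.42])]
side yellow [([265, 222, 17, 20, 222], [273.32, 230.14])]
[([366, 203, 10, 7, 58], [370.36, 205.91])]
[([259, 211, 12, 30, 127], [266.91, 226.15]), ([407, 250, 13, 14, 154], [413.02, 256.52])]
[([243, 231, 22, 8, 161], [253.86, 234.4])]
cap expected top [[253.47584198 236.00230122]]
```

View pics/t9.png

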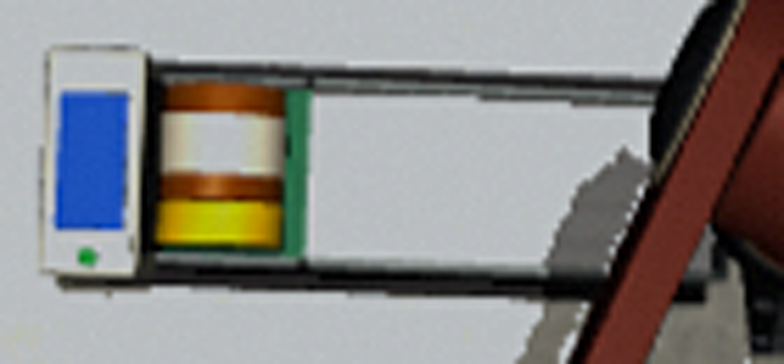

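View pics/l9.png

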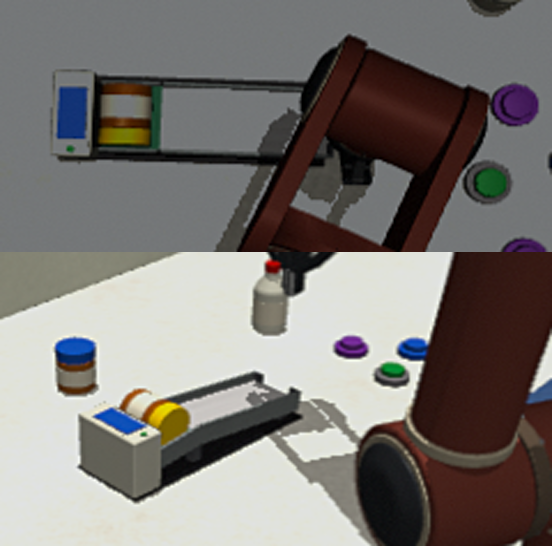

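The jar is seated squarely: its cap centroid (253.8, 234.4) is 1.6 px from the expected (253.5, 236.0), and it has not moved between frames. Now to the button at (0.4385, -0.345).

servo_tool([
  [[0,-16,-44,0,0],[0,-32,-88,-20,0],[0,-48,-132,-60,0],[0,-64,-177,-100,0],[0,-64,-177,-120,0]],
])

```text
time: 11.55
tool_pos: [0.4374, -0.3446, 0.0444]
tool_rot: [-0.002, 0.727, 0.687, 0.0]
contact_force: [0.3, 0.5, -0.4]
gripper_width: 0.002
```

servo_tool([
  [[0,0,0,-8,0],[0,0,0,-16,0],[0,0,0,-20,0],[0,0,0,-20,0]],
])

```text
time: 12.05
tool_pos: [0.4394, -0.3442, 0.0276]
tool_rot: [0.0, 0.726, 0.688, 0.0]
contact_force: [0.1, -0.1, -0.4]
gripper_width: 0.002
```

```bash
python3 look.py l10;python3 - <<'E'
from h import *
g=grab_frame("side")[:,:,::-1]
cv2.imwrite("pics/s10.png",cv2.resize(g[150:240,320:420],None,fx=7,fy=6.6,interpolation=cv2.INTER_CUBIC))
g=grab_frame("top")[:,:,::-1]
cv2.imwrite("pics/t10.png",cv2.convertScaleAbs(cv2.resize(g[220:300,370:460],None,fx=7,fy=7,interpolation=cv2.INTER_CUBIC),alpha=1.6))
E
```

```text
12.05 [ 0.43936834 -0.34421847  0.02762981] [ 0.09111234 -0.07141514 -0.39086278]
gutter frame -0.3148218333761572 0.06632853900546958
top yellow [([243, 231, 22, 8, 157], [253.9, 234.31])]
side yellow [([265, 221, 17, 21, 224], [273.34, 230.07])]
```

View pics/s10.png

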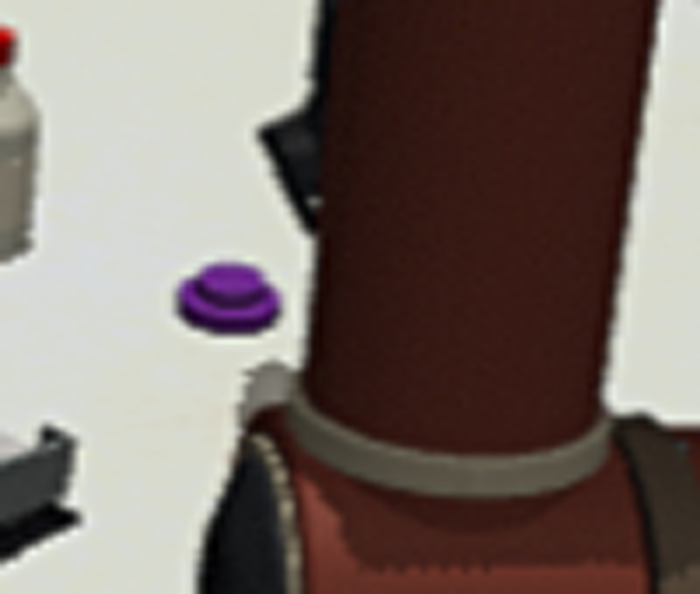

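View pics/t10.png

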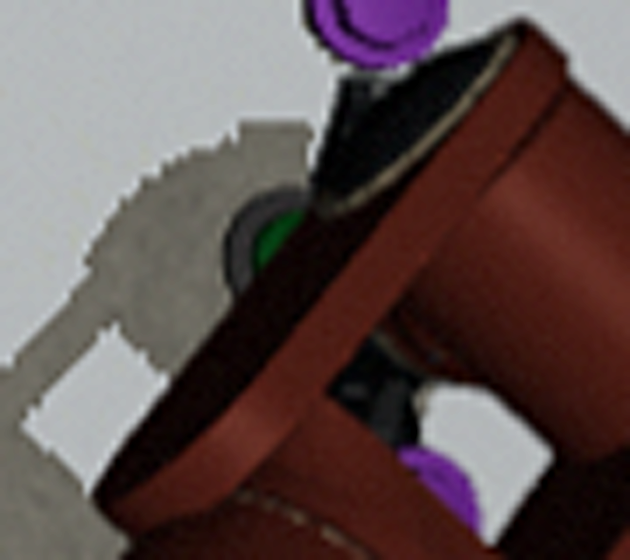

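The jar is unchanged. The arm hides the button, so I press while watching the force, expecting contact at a tool z of about 0.009.

servo_tool([
  [[0,0,0,-6,0],[0,0,0,-12,0],[0,0,0,-16,0],[0,0,0,-16,0]],
])

```text
time: 12.75
tool_pos: [0.4384, -0.3442, 0.0104]
tool_rot: [-0.001, 0.726, 0.688, -0.0]
contact_force: [0.5, -0.3, 0.1]
gripper_width: 0.001
```

servo_tool([
  [[0,0,0,-2,0],[0,0,0,-4,0],[0,0,0,-4,0]],
])

```text
time: 13.12
tool_pos: [0.439, -0.3447, 0.0074]
tool_rot: [0.0, 0.726, 0.688, -0.0]
contact_force: [-0.3, 0.5, 2.5]
gripper_width: -0.001
```

servo_tool([
  [[0,0,0,-2,0],[0,0,0,-3,0],[0,0,0,-3,0]],
])

```text
time: 13.5
tool_pos: [0.439, -0.3448, 0.0044]
tool_rot: [0.0, 0.726, 0.688, -0.0]
contact_force: [-1.0, 0.4, 4.7]
gripper_width: -0.001
```

servo_tool([
  [[0,0,0,-1.5,0],[0,0,0,-2.5,0],[0,0,0,-2.5,0]],
])

```text
time: 13.88
tool_pos: [0.4391, -0.3448, 0.0028]
tool_rot: [0.0, 0.726, 0.688, -0.0]
contact_force: [-2.6, 2.5, 10.0]
gripper_width: -0.002
```

The force passed the 5 N spring to 10 N and the travel stopped short of the command, so the button is fully down. I hold briefly, then release upward and clear of it.

servo_tool([
  [[0,0,0,0,0],[0,0,0,5,0],[0,0,0,20,0],[0,0,0,60,0],[0,0,0,110,0]],
])

```text
time: 14.5
tool_pos: [0.4377, -0.3433, 0.1113]
tool_rot: [-0.002, 0.726, 0.688, 0.0]
contact_force: [0.1, -1.1, 1.1]
gripper_width: -0.001
```

servo_tool([
  [[0,-40,-40,30,0],[0,-80,-80,50,0],[0,-120,-120,60,0],[0,-160,-160,60,0],[0,-160,-160,60,0]],
])

```text
time: 15.12
tool_pos: [0.2761, -0.5064, 0.1718]
tool_rot: [-0.0, 0.728, 0.686, -0.0]
contact_force: [0.6, -0.2, 0.1]
gripper_width: -0.005
```

```bash
python3 look.py l11; python3 - <<'E'
from h import *
for n in ("side","top"):
    f=grab_frame(n); cv2.imwrite(f"pics/{n}_end.png",f[:,:,::-1])
g=cv2.imread("pics/side_end.png")[:,:,::-1].copy();print("side green",blob("side",g,(45,100,40),(85,255,255)))
t=cv2.imread("pics/top_end.png")[:,:,::-1].copy();print("top green",blob("top",t,(45,80,30),(85,255,255)))
t0=cv2.imread("pics/top0_raw.png")[:,:,::-1].copy()
for nm,lo,hi in(("blue",(100,120,40),(125,255,255)),("orange",(3,150,80),(18,255,255)),("red",(0,180,80),(2,255,255))):
    print(nm,[c for s,c in blob("top",t0,lo,hi)],[c for s,c in blob("top",t,lo,hi)])
s=state();print(s["contact_force"],s["tool_pos"])
E
```

```text
15.125 [ 0.27608179 -0.50641131  0.17184239] [ 0.58190776 -0.20698085  0.06265823]
gutter frame -0.48535041808326046 0.22088925921611624
top yellow [([243, 231, 22, 8, 151], [253.7, 234.23])]
side yellow [([265, 221, 17, 21, 224], [273.34, 230.07])]
side green []
top green [([260, 211, 11, 30, 119], [267.11, 225.75]), ([407, 250, 13, 14, 152], [413.01, 256.51])]
blue [[281.62, 138.27], [230.84, 223.4], [449.38, 247.24], [440.64, 346.64], [483.64, 385.06], [466.86, 415.34]] [[281.64, 138.25], [230.84, 223.4], [449.38, 247.21], [491.83, 330.97], [405.3, 331.28], [446.2, 343.56], [435.57, 386.53]]
orange [[130.9, 192.45]] [[130.89, 192.41]]
red [[425.81, 156.95]] [[425.88, 156.96]]
[-0.02556404  0.05738382  0.49518535] [ 0.27941898 -0.50352053  0.17124433]
```

View pics/top_end.png

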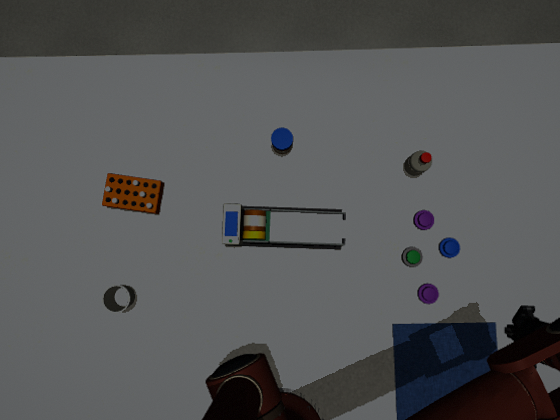

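View pics/side_end.png

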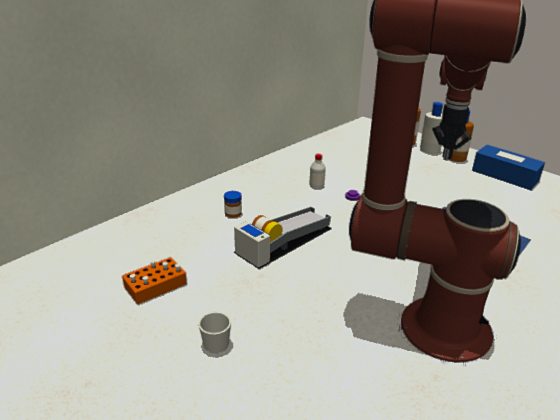

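The jar is at (254,224) in the dip. The green button is at (413,256.5) with the same outline as at the start, the bystanders have not moved, and the arm is clear of everything. I hand the job in.

```bash
python3 -c "
from plant import *
print(job_done())"
```

```text
the job is handed in; nothing more can be done
None
```

I pushed the jar up the slope and over the crest with the shut fingertips. It rolled to the stop by itself and stayed there. Then I pressed the green button fully down and released it, and handed the job in at about 15 s; no verdict was reported.

**Last checks:**
- **Jar:** it looks square and seated against the stop. Its cap was within 2 px of where it should be when I first checked it in the dip. It has stayed within 0.3 px since.
- **Button:** the push reached 10 N against the 5 N spring, and the tool stopped short of its command. Afterwards the button's outline in the top view was the same as at the start. In the side view the arm hid it both during and after the press.
- **Bystanders:** the spare jar, bottle and rack are within 0.1 px of their start positions. I checked the pot by eye only.
- **Arm:** it is clear of everything, with about 0.5 N of noise on the force reading.

**What disagreed:** the real fingertips sat about 13 mm above the reported TCP instead of 19 mm below it. Because of this, my first push came down on top of the jar with about 5 N and rolled it about 12 mm up the slope. I lifted off, it rolled back to the tabs, and I repeated the push at the corrected height.

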